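# Clear the jammed ring feeder

### The arm

A 6-joint arm with a two-finger parallel gripper is mounted at the origin on a cart in front of the work surface, level with it; the furniture and walls round the work are solid. World frame = base frame: x ahead of the robot, y to its left, z up, the work surface at z = 0. Lengths are in m, angles in rad, forces in N, time in s.
With the tool pointing down it reaches from about 0.375 to 0.975 m from the base axis. Payload 3.8 kg.
Tool frame: the origin (TCP) lies at the very end of the fingers, on their centre line; the grasp point (between the pads) lies 19 mm behind it; z points along the fingers, y is the line along which they close (so a half turn about z gives the same grasp; the last joint's range is limited). The gripper opens to 85 mm and grips with 20 to 120 N. Pads are 22 mm wide; open, the fingers measure 114 mm over their backs; the gripper's body (76 mm by 85 mm) begins 54 mm behind the grasp point. The pads swing forward as they close: fully open they stand 13 mm farther back than shut.
Start: joints at [1.094, 0.264, 1.604, -0, 1.274, -0.037], TCP at [0.287, 0.611, 0.231] pointing down, gripper open.
Joint ranges: [-2.63, 2.63], [-0.94, 2.18], [0.31, 2.57], [-1.31, 4.45], [0, 2.66], [-2.55, 2.55]. Speed limits (rad/s): [2.57, 2.57, 3.14, 3.14, 3.14, 3.14].

### API

Orientations are given as a rotation vector (axis times angle).
In Python, from workcell import read_state, read_camera, calibration, finish_job gives the robot as it stands.
- The arm moves only by the tool step_arm, never from a script. Its argument "commands" is a list of rows, each an object of numbers: "fingers": the gripper's target within -1 to 1 (shut at 1, half-way at 0, fully open at -1); "dx", "dy", "dz": the shift along the tool's x, y, z in m; "roll": the turn about the tool's z in degrees. In form: [{"fingers": .., "dx": .., "dy": .., "dz": .., "roll": ..}, ...]. A call has 1 to 8 rows; each row is the pose to reach, as a shift and turn from the pose commanded when the call began, along the tool's axes at that moment; what a row does not reach only later rows make up. A row lasts 1/8 s, in which the tool goes at most 62.5 mm and 10.7 degrees, less where a joint would pass 70% of its speed; a pose out of reach is approached as far as the arm can. A call with a gripper value outside its range is refused whole. The fingers move at their own pace and stop on an object; "squeeze" is the grip in N (left out, the last holds). Time passes only in rows, so rows that repeat a pose let the fingers close. It gives the time, the measured TCP pose, the force, the opening and the grip force at its end, in the units of the state.
- read_state(): the state, without advancing time (a new reading comes with each control period).
- read_camera(name): name is "scene" or "top" or "wrist"; returns (picture, depth): 420x560x3 uint8, blue, green, red; 420x560 float32, m along the optical axis (not along the pixel's ray), 0 where there is no reading.
- calibration(name): a dict with "intrinsics" (3x3 intrinsics, pixels), "world_to_cam" (4x4, takes a point from world to camera coordinates). Camera axes: x right, y up, looking along -z (the intrinsics and any distortion apply to the point x, -y, -z); pixel columns grow to the right and rows downward; lengths in m; the calibration is good to about 2 mm. The wrist camera is an equidistant fisheye: a pixel r from the principal point sees the ray r / f radians off the axis. A picture is of the moment at which its call begins: read the wrist's pose just before it. calibration takes no time and is no camera call; for the wrist camera it gives the pose at the moment of the call.
- finish_job(): hands the job in; it is judged then, once.
The state is a dict: "time": time; "q": joint angles; "joint_vel": joint speeds; "joint_torque": joint torques, N m; "tool_pos": TCP position; "tcp_rot": TCP orientation; "wrist_force": force on the tool from outside, world axes, zero at the start; "torque": the same for the moment, N m; "width": opening from 0.0 (shut) to 1.0 (fully open); "grip_force": force on a finger pad.
Only numpy, scipy, OpenCV 4.12 (cv2) and the standard library are available. Lean on these libraries where they do the work, as an engineer would, in place of code of your own. Each camera call takes 0.05 s, during which the arm holds its last target. There are 200 camera calls.

### The job

Two steel rings have jammed side by side at the opening of the feeder tray on the bench. Ease the blocking larger ring back to the rear of the tray and leave it lying there, then slide the freed smaller ring through the opening, under the bridge, until all of it is in the narrow lane beyond. Keep both rings down on the tray floor, do not lift them out over the walls, and leave the assembly nest and the screwdriver on the bench where they are.

Things in the scene. Friction and masses are not known exactly. Their poses are not given: they have to be found in the camera images.
- feeder: Fixed flat aluminium feeder tray, grey floor, on a 40 mm closed base; it has a chamber, an opening and a lane. Origin: middle of the opening on the bench (z=0), in the chamber-side face of the opening wall; x from the chamber into the lane, y left, z up. Floor top z=48 mm, walls to z=74 mm, open above except at the bridge. Chamber inside x=-190 to 0, y=-85 to 85 mm, outer walls 6 mm thick.
- lane (a point): Point on the floor in the middle of the lane, at feeder x=66 mm, y=0; axes as the feeder's. Opening wall: feeder x=0 to 8 mm, with a gap 76 mm wide (y=-38 to 38), gap edges rounded to 4 mm radius. The lane beyond it is 76 mm wide inside, x=8 to 125 mm, with an end wall.
- bridge (a point): Middle of the near edge of the bridge's underside, at feeder x=-16, y=0, z=104 mm; axes as the feeder's. The bridge is a flat plate across the tray over the opening: feeder x=-16 to 24 mm, y=-91 to 91 mm, underside z=104, top z=107 mm (screw heads 109), on cheeks standing on the side walls (|y|=85 to 91 mm).
- large_ring: Plain steel ring flat on the chamber floor: outer diameter 88 mm, hole 64 mm, 18 mm high, about 0.25 kg, too wide for the opening. Origin: centre of its underside. Starts beside the small ring, on the left or right, centre about 49 mm behind the opening wall and 39 mm off the feeder's middle line; together they almost fill the chamber's width.
- small_ring: Plain steel ring flat on the chamber floor: outer diameter 68 mm, hole 50 mm, 18 mm high, about 0.15 kg; it fits the opening. Origin: centre of its underside. Starts beside the large ring, on the other side of the middle line. The holes of both rings are open, so closed fingertips can go in and drag the ring.
- nest: Bystander: square aluminium assembly nest plate, 70x70x22 mm, loose on the bench to the left of the feeder; origin at the centre of its underside. Not to be moved.
- driver: Bystander: yellow-handled screwdriver, 194 mm long, 28 mm thick, loose on the bench to the left of the feeder; origin under its middle. Not to be moved.
There are look-alikes about, which are no part of the job. What is shaped like the small_ring but pink or turquoise is not meant.

How it is judged:
On the way:
1. the large ring is drawn back, its centre at least 95 mm behind the opening wall, while the small ring is still in the chamber (x of large_ring in the frame of feeder below -0.095 m and x of small_ring in the frame of feeder below -0.005 m), for 0.2 s.
At the end, for the whole second after the job is handed in: The small ring lies flat (within 0.1 rad, underside within 5 mm of the floor) and at rest in the lane, its centre at least 40 mm past the chamber-side face of the opening wall; the large ring lies flat and at rest on the floor in the rear of the chamber, its centre at least 95 mm behind that face (x of small_ring in the frame of feeder between 0.04 and 0.1 m and y of small_ring in the frame of feeder between -0.01 and 0.01 m and z of each of small_ring, large_ring in the frame of feeder below 0.053 m and angle between each of small_ring, large_ring's own z axis and vertical below 0.1 rad and x of large_ring in the frame of feeder between -0.15 and -0.095 m and y of large_ring in the frame of feeder between -0.046 and 0.046 m and linear speed of each of small_ring, large_ring below 0.01 m/s); the robot touches nothing.
It fails at once if a ring is lifted more than 27 mm off the tray floor (z of any of large_ring, small_ring in the frame of feeder above 0.075 m).
It fails at once if the nest or the screwdriver is moved more than 25 mm (distance of any of nest, driver from where it was at the start of the episode above 0.025 m).
It also fails if it takes over 58 s, if anything falls off the work surface, if the arm or the gripper's body presses on something with over 40 N, if the wrist force passes 120 N, or if a joint passes its speed limit or range.

## Working session

There is one attempt and no reset: what is moved stays moved. The work goes in short steps, Python scripts to look and compute and a tool call to move; the robot and the scene stay as the last step left them, time stands still between calls to the robot, and variables do not carry over. Pictures are saved under pics/ and viewed, at most 10 in all, crops included, and the job is handed in when it is done.

Besides the shell and the picture viewer there is one more tool, called in YAML: its name, and indented under it one key for each argument. step_arm: Moves the arm, as the interface text tells. Its arguments: {"type":"object","properties":{"commands":{"type":"array","items":{"type":"object","properties":{"fingers":{"type":"number"},"dx":{"type":"number"},"dy":{"type":"number"},"dz":{"type":"number"},"roll":{"type":"number"}}}},"squeeze":{"type":"number"}},"required":["commands"]}

```bash
mkdir -p pics
cat > h.py <<'E'
import numpy as np,cv2
from workcell import *
def px2w(cal,u,v,d):
    K=np.array(cal["intrinsics"]);T=np.linalg.inv(np.array(cal["world_to_cam"]))
    x=(u-K[0,2])/K[0,0]*d;y=(v-K[1,2])/K[1,1]*d
    return (T@np.array([x,-y,-d,1]))[:3]
def cloud(n):
    im,d=read_camera(n);cal=calibration(n);K=np.array(cal["intrinsics"]);T=np.linalg.inv(np.array(cal["world_to_cam"]))
    v,u=np.mgrid[:d.shape[0],:d.shape[1]]
    P=np.stack([(u-K[0,2])/K[0,0]*d,-(v-K[1,2])/K[1,1]*d,-d,np.ones_like(d)],-1)@T.T
    return im,d,P[...,:3]
E
python3 - <<'E'
from h import *
im,d,P=cloud("top");np.savez("top.npz",im=im,d=d,P=P)
im2,d2,P2=cloud("scene");np.savez("scene.npz",im=im2,d=d2,P=P2)
cv2.imwrite("pics/top.png",im);cv2.imwrite("pics/scene.png",im2)
s=read_state();print(s);print(calibration("top"))
E
```

```text
{'time': 0.1, 'q': array([ 1.09410570e+00,  2.64666012e-01,  1.60523290e+00, -3.09393376e-06,
        1.27369538e+00, -3.68880821e-02]), 'joint_vel': array([-0.00099583, -0.00110327, -0.00332852, -0.00238169, -0.00045325,
        0.00017889]), 'joint_torque': array([ 1.50470627e-03, -5.16709971e+01, -3.68592381e+01, -3.94247979e-05,
        6.35622549e-03,  6.65502716e-05]), 'tool_pos': array([0.28708326, 0.61018422, 0.23009692]), 'tcp_rot': array([-6.85173904e-01, -3.06544547e+00,  3.04176740e-03]), 'wrist_force': array([-0.47856108,  0.22705934, -0.18097169]), 'torque': array([-0.0037506 , -0.00897953,  0.00772739]), 'grip_force': 0.0, 'width': 0.9954869584476985}
{'intrinsics': array([[410.55224489,   0.        , 279.43047876],
       [  0.        , 410.55224489, 211.46727625],
       [  0.        ,   0.        ,   1.        ]]), 'world_to_cam': array([[-0.0267778 , -0.99913685, -0.03175693,  0.056205  ],
       [ 0.99766423, -0.02870843,  0.06198314, -0.53432198],
       [-0.06284133, -0.03002298,  0.99757185, -1.05332599],
       [ 0.        ,  0.        ,  0.        ,  1.        ]])}
```

View pics/top.png

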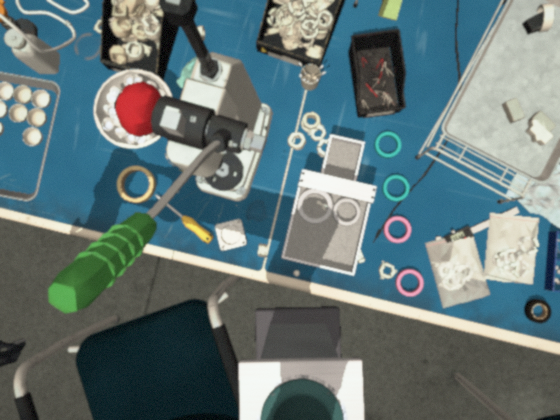

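View pics/scene.png

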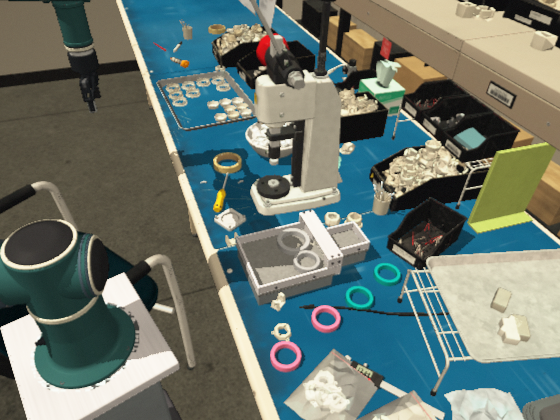

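Run:
```python
from h import *
f=np.load("top.npz");im,d,P=f["im"],f["d"],f["P"]
c=cv2.resize(im[120:285,260:400],None,fx=3.6,fy=3.6,interpolation=cv2.INTER_CUBIC);cv2.imwrite("pics/crop.png",c)
box=np.zeros(d.shape,bool);box[125:280,275:385]=1
def rect(lo,hi,er=0):
    m=box&(P[...,2]>lo)&(P[...,2]<hi);p=P[m]
    n,l,s,ce=cv2.connectedComponentsWithStats(m.astype(np.uint8))
    k=1+np.argmax(s[1:,4]);p=P[l==k]
    return cv2.minAreaRect(p[:,:2].astype(np.float32)),len(p),p[:,2].mean(),ce[k]
for r in [(.095,.12),(.04,.055),(.067,.08),(.06,.08)]:print(r,rect(*r))
for u,v in [(345,150),(330,240),(336,183),(315,192),(346,198),(350,160)]:print(u,v,d[v,u],P[v,u])
```

```text
(0.095, 0.12) (((0.5883255004882812, -0.09991520643234253), (0.18373434245586395, 0.04044357314705849), 75.09298706054688), 1277, np.float64(0.10797142069287083), array([337.20046985, 185.53406421]))
(0.04, 0.055) (((0.48834413290023804, -0.07420563697814941), (0.17057397961616516, 0.18160338699817657), 74.98527526855469), 3299, np.float64(0.04911803123676069), array([325.55744165, 238.84965141]))
(0.067, 0.08) (((0.4830869436264038, -0.072657011449337), (0.18255257606506348, 0.18225409090518951), 75.14120483398438), 580, np.float64(0.07478972693477885), array([325.39482759, 241.68103448]))
(0.06, 0.08) (((0.48484212160110474, -0.07227253913879395), (0.1840657889842987, 0.1855621635913849), 75.09194946289062), 1354, np.float64(0.07001125671718672), array([326.62407681, 223.45864106]))
345 150 1.0443752 [ 0.6855471  -0.13059446  0.04822777]
330 240 1.0328083 [ 0.45827219 -0.08484414  0.04688269]
336 183 0.9800745 [ 0.59415823 -0.09826001  0.1079011 ]
315 192 0.0 [0.46838656 0.00919295 1.08567221]
346 198 1.0226083 [ 0.56167464 -0.12673732  0.06236048]
350 160 1.0409933 [ 0.65920771 -0.1420809   0.04961293]
```

View pics/crop.png

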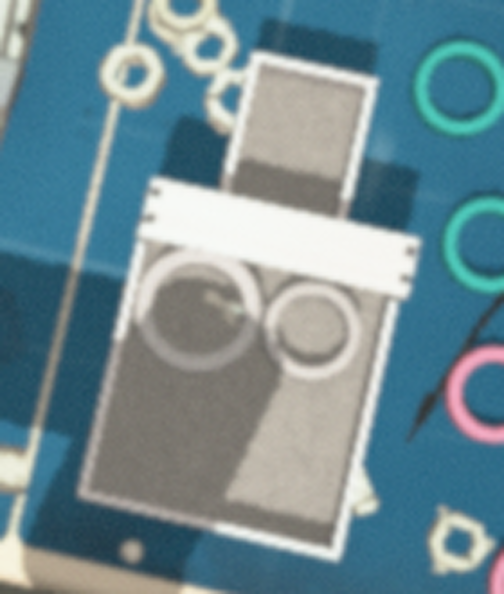

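```bash
cat >> h.py <<'E'
th=np.radians(-14.93);ex=np.array([np.cos(th),np.sin(th)]);ey=np.array([-ex[1],ex[0]]);O=np.array([.5883,-.0999])-.004*ex
def w2f(p):q=np.asarray(p)[...,:2]-O;return np.stack([q@ex,q@ey],-1)
def f2w(x,y):return O+x*ex+y*ey
def rings(n="top",prt=True):
    im,d,P=cloud(n);F=w2f(P);m=(d>0)&(P[...,2]>.060)&(P[...,2]<.0715)&(abs(F[...,1])<.082)&(F[...,0]>-.187)&(F[...,0]<.12)
    m&=~((F[...,0]>-.004)&(abs(F[...,1])>.034))
    return im,F[m],P[m]
def fit(p,r):
    from scipy.optimize import least_squares
    # annulus with mid radius r[0], half width r[1]
    f=lambda c:np.maximum(abs(np.hypot(*(p-c).T)-r[0])-r[1]*.6,0)
    s=least_squares(f,p.mean(0),loss="soft_l1",f_scale=.002);return s.x,np.sqrt(np.mean(s.fun**2))
E
python3 - <<'E'
from h import *
im,F,P=rings();print(len(F),P[:,2].mean())
y=F[:,1]
for p,r in ((F[y>-.003],(.038,.006)),(F[y<-.012],(.0295,.0045))):print(len(p),p.min(0),p.max(0),fit(p,r))
print(w2f(read_state()["tool_pos"]))
# pixel backprojection check
cal=calibration("top");K=cal["intrinsics"];T=np.linalg.inv(cal["world_to_cam"])
for u,v in((315.3,206),(346.7,211.4)):
    ray=T[:3,:3]@np.array([(u-K[0,2])/K[0,0],-(v-K[1,2])/K[1,1],-1]);o=T[:3,3];p=o+ray*(.066-o[2])/ray[2];print(p,w2f(p))
E
```

```text
728 0.06671970690416111
446 [-0.09430546 -0.00281178] [-0.01077264  0.08174833] (array([-0.05141299,  0.03913468]), np.float64(0.0009102125927911323))
253 [-0.08108969 -0.07332766] [-0.01428049 -0.01204416] (array([-0.04794322, -0.04021198]), np.float64(0.0007119481490049158))
[-0.46998562  0.60858184]
[ 0.54366174 -0.04962225  0.066     ] [-0.05208483  0.0370799 ]
[ 0.52799211 -0.12675275  0.066     ] [-0.04735366 -0.04148389]
```

Run:
```python
from h import *
from scipy.spatial.transform import Rotation as Rn
for n in("top","scene"):
    f=np.load(n+".npz");d,P=f["d"],f["P"];Q=P[d>0]
    print(n,"max z, rows x .1.. step .1, cols y .8..-.3 step -.1")
    for x in np.arange(.1,.9,.1):
        print("%.1f"%x,[ (lambda q:"%.2f"%q.max() if len(q) else " -- ")(Q[(abs(Q[:,0]-x)<.05)&(abs(Q[:,1]-y)<.05),2]) for y in np.arange(.8,-.35,-.1)])
f=np.load("top.npz");print("green",f["P"][260,100],f["P"][230,140],f["P"][180,185],f["d"][260,100])
s=read_state();R=Rn.from_rotvec(s["tcp_rot"]).as_matrix();print(R.round(4))
a=np.arctan2(R[1,1],R[0,1]);b=np.arctan2(ey[1],ey[0]);print("roll needed",-np.degrees(b-a))
for p in((-.051,.039),(-.12,.2),(-.142,.038)):
    w=f2w(*p);print(p,w,"tool delta",R.T@(np.r_[w,.2]-s["tool_pos"]))
```

```text
top max z, rows x .1.. step .1, cols y .8..-.3 step -.1
0.1 ['-0.07', '-0.26', '-0.26', '-0.26', '-0.26', '-0.26', '0.01', '0.03', '0.15', '0.03', '0.01', '-0.75']
0.2 ['-0.75', '-0.27', '0.33', '0.33', '-0.26', '-0.26', '-0.06', '-0.65', '-0.65', '-0.66', '-0.66', '0.01']
0.3 ['-0.75', '-0.75', '0.33', '0.35', '-0.28', '-0.08', '-0.07', '0.00', '0.01', '0.01', '0.01', '0.02']
0.4 ['-0.76', '-0.75', '-0.76', '-0.75', '0.01', '0.01', '0.83', '0.83', '0.08', '0.08', '0.08', '0.03']
0.5 ['0.00', '0.01', '0.01', '0.01', '0.01', '0.03', '0.82', '0.81', '0.08', '0.07', '0.11', '0.02']
0.6 ['0.03', '0.03', '0.01', '0.03', '0.03', '0.48', '0.51', '0.61', '0.46', '0.11', '0.11', '0.02']
0.7 ['0.01', '0.03', '0.03', '0.08', '0.09', '0.49', '0.61', '0.62', '0.04', '0.08', '0.08', '0.16']
0.8 ['0.03', '0.03', '0.03', '0.10', '0.10', '0.08', '0.62', '0.62', '0.10', '0.04', '0.08', '0.07']
scene max z, rows x .1.. step .1, cols y .8..-.3 step -.1
0.1 ['-0.07', '-0.27', ' -- ', ' -- ', '-0.27', '0.64', '0.00', '0.01', '0.33', '0.31', '0.00', ' -- ']
0.2 [' -- ', ' -- ', '0.54', '0.33', '0.61', '0.6
[... 500 characters left out ...]
.08', '0.09', '0.48', '0.51', '0.58', '0.03', '0.08', '0.08', '0.15']
0.8 ['0.03', '0.03', '0.03', '0.09', '0.11', '0.08', '0.58', '0.58', '0.10', '0.04', '0.08', '0.06']
green [0.45586775 0.14481302 0.79976251] [0.47742502 0.13372968 0.75316965] [0.53518335 0.12749434 0.63313616] 0.2885005
[[-9.048e-01  4.258e-01 -8.000e-04]
 [ 4.258e-01  9.048e-01 -1.600e-03]
 [ 1.000e-04 -1.800e-03 -1.000e+00]]
roll needed -10.268517298547815
(-0.051, 0.039) [ 0.54520464 -0.04804646] tool delta [-0.51381149 -0.48571495  0.03105414]
(-0.12, 0.2) [0.52001383 0.12529547] tool delta [-0.41721653 -0.33959395  0.03079898]
(-0.142, 0.038) [ 0.45701904 -0.02556757] tool delta [-0.42444729 -0.50292071  0.03109117]
```

step_arm:
  commands:
    - {"fingers":1,"dx":-0.372,"dy":-0.478,"roll":-10.27}
    - {"fingers":1,"dx":-0.372,"dy":-0.478,"roll":-10.27}
    - {"fingers":1,"dx":-0.372,"dy":-0.478,"roll":-10.27}
    - {"fingers":1,"dx":-0.372,"dy":-0.478,"roll":-10.27}
    - {"fingers":1,"dx":-0.372,"dy":-0.478,"roll":-10.27}
    - {"fingers":1,"dx":-0.372,"dy":-0.478,"roll":-10.27}
    - {"fingers":1,"dx":-0.372,"dy":-0.478,"roll":-10.27}
    - {"fingers":1,"dx":-0.372,"dy":-0.478,"roll":-10.27}

```text
invalid input
```

```bash
cat >> h.py <<'E'
from scipy.spatial.transform import Rotation as Rn
def go(*targets):
    s=read_state();R=Rn.from_rotvec(s["tcp_rot"]).as_matrix();p=s["tool_pos"]
    a=np.arctan2(R[1,1],R[0,1]);b=np.arctan2(ey[1],ey[0])
    print("t",round(s["time"],2),"feeder",w2f(p).round(4),"z",p[2].round(4),"roll err",-np.degrees(b-a).round(2),"F",s["wrist_force"].round(1),"w",round(s["width"],3))
    for x,y,z in targets:print((x,y,z),(R.T@(np.r_[f2w(x,y),z]-p)).round(4))
E
python3 -c "
from h import *
go((-.051,.039,.15),(-.051,.039,.054))"
```

```text
t 0.15 feeder [-0.47    0.6086] z 0.2302 roll err -10.27 F [-0.   0.5 -0.6] w 0.997
(-0.051, 0.039, 0.15) [-0.5138 -0.4856  0.0811]
(-0.051, 0.039, 0.054) [-0.5138 -0.4855  0.1771]
```

step_arm:
  commands:
    - {"fingers":1,"dx":-0.372,"dy":-0.478,"dz":0,"roll":-10.3}
    - {"fingers":1,"dx":-0.372,"dy":-0.478,"dz":0,"roll":-10.3}
    - {"fingers":1,"dx":-0.372,"dy":-0.478,"dz":0,"roll":-10.3}
    - {"fingers":1,"dx":-0.372,"dy":-0.478,"dz":0,"roll":-10.3}
    - {"fingers":1,"dx":-0.372,"dy":-0.478,"dz":0,"roll":-10.3}
    - {"fingers":1,"dx":-0.372,"dy":-0.478,"dz":0,"roll":-10.3}
    - {"fingers":1,"dx":-0.372,"dy":-0.478,"dz":0,"roll":-10.3}
    - {"fingers":1,"dx":-0.372,"dy":-0.478,"dz":0,"roll":-10.3}
  squeeze: 40

```text
time: 1.15
tool_pos: [0.3972, 0.1211, 0.2313]
tcp_rot: [0.406, 3.114, 0.0]
wrist_force: [1.1, 0.3, -0.1]
width: 0.002
grip_force: 0.0
```

```bash
python3 -c "
from h import *
go((-.051,.039,.15),(-.051,.039,.054))"
```

```text
t 1.15 feeder [-0.2376  0.1643] z 0.2313 roll err 0.06 F [ 1.1  0.3 -0.1] w 0.002
(-0.051, 0.039, 0.15) [-0.1864 -0.1255  0.0814]
(-0.051, 0.039, 0.054) [-0.1864 -0.1255  0.1774]
```

step_arm:
  commands:
    - {"fingers":1,"dx":-0.186,"dy":-0.126,"dz":0.03,"roll":0}
    - {"fingers":1,"dx":-0.186,"dy":-0.126,"dz":0.06,"roll":0}
    - {"fingers":1,"dx":-0.186,"dy":-0.126,"dz":0.081,"roll":0}
    - {"fingers":1,"dx":-0.186,"dy":-0.126,"dz":0.081,"roll":0}
    - {"fingers":1,"dx":-0.186,"dy":-0.126,"dz":0.081,"roll":0}
    - {"fingers":1,"dx":-0.186,"dy":-0.126,"dz":0.081,"roll":0}

```text
time: 1.9
tool_pos: [0.544, -0.0464, 0.1499]
tcp_rot: [-0.408, -3.113, -0.001]
wrist_force: [0.2, 0.3, 0.5]
width: 0.002
grip_force: 0.0
```

Run:
```python
from h import *
go((-.051,.039,.12),(-.051,.039,.055))
im,d=read_camera("wrist");cv2.imwrite("pics/w1.png",im)
```

```text
t 1.9 feeder [-0.0526  0.0403] z 0.1499 roll err -0.01 F [0.2 0.3 0.5] w 0.002
(-0.051, 0.039, 0.12) [-0.0016 -0.0013  0.0299]
(-0.051, 0.039, 0.055) [-0.0017 -0.0013  0.0949]
```

View pics/w1.png

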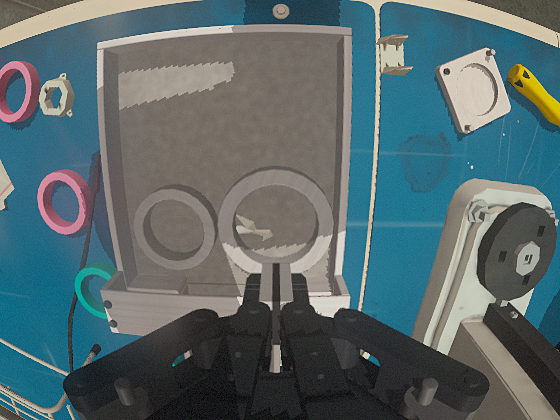

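Run:
```python
from h import *
c=calibration("wrist");K=np.array(c["intrinsics"]);W=np.array(c["world_to_cam"])
def pr(x,y,z):
    p=W@np.r_[f2w(x,y),z,1];v=np.array([p[0],-p[1],-p[2]]);t=np.arctan2(np.hypot(v[0],v[1]),v[2]);n=np.hypot(v[0],v[1])
    return (K[0,2]+K[0,0]*t*v[0]/n).round(1),(K[1,2]+K[1,1]*t*v[1]/n).round(1)
print(pr(-.0526,.0403,.15),pr(-.051,.039,.066),[pr(-.051+a,.039+b,.066) for a,b in((.044,0),(-.044,0),(0,.044),(0,-.044))],pr(-.047,-.041,.066),pr(-.19,.085,.074))
```

```text
(np.float64(275.1), np.float64(278.1)) (np.float64(273.6), np.float64(225.1)) [(np.float64(273.6), np.float64(277.2)), (np.float64(273.6), np.float64(166.3)), (np.float64(332.2), np.float64(225.1)), (np.float64(215.0), np.float64(224.9))] (np.float64(170.3), np.float64(229.5)) (np.float64(342.3), np.float64(32.4))
```

step_arm:
  commands:
    - {"fingers":1,"dx":-0.001,"dy":-0.001,"dz":0.05,"roll":0}
    - {"fingers":1,"dx":-0.001,"dy":-0.001,"dz":0.08,"roll":0}
    - {"fingers":1,"dx":-0.001,"dy":-0.001,"dz":0.095,"roll":0}
    - {"fingers":1,"dx":-0.001,"dy":-0.001,"dz":0.095,"roll":0}
    - {"fingers":1,"dx":0.012,"dy":-0.001,"dz":0.095,"roll":0}

```text
time: 2.58
tool_pos: [0.5346, -0.0444, 0.0573]
tcp_rot: [0.406, 3.111, 0.0]
wrist_force: [0.3, -0.0, 0.3]
width: -0.002
grip_force: 0.0
```

```bash
python3 -c "
from h import *
go((-.158,.039,.055))"
```

```text
t 2.58 feeder [-0.0622  0.0398] z 0.0573 roll err 0.05 F [ 0.3 -0.   0.3] w -0.002
(-0.158, 0.039, 0.055) [ 0.0958 -0.0007  0.002 ]
```

step_arm:
  commands:
    - {"fingers":1,"dx":0.012,"dy":-0.001,"dz":0.002,"roll":0}
    - {"fingers":1,"dx":0.024,"dy":-0.001,"dz":0.002,"roll":0}
    - {"fingers":1,"dx":0.036,"dy":-0.001,"dz":0.002,"roll":0}
    - {"fingers":1,"dx":0.048,"dy":-0.001,"dz":0.002,"roll":0}
    - {"fingers":1,"dx":0.06,"dy":-0.001,"dz":0.002,"roll":0}
    - {"fingers":1,"dx":0.072,"dy":-0.001,"dz":0.002,"roll":0}
    - {"fingers":1,"dx":0.084,"dy":-0.001,"dz":0.002,"roll":0}
    - {"fingers":1,"dx":0.095,"dy":-0.001,"dz":0.002,"roll":0}

```text
time: 3.58
tool_pos: [0.4398, -0.0208, 0.0532]
tcp_rot: [-0.407, -3.115, 0.0]
wrist_force: [2.8, -0.7, 2.3]
width: 0.001
grip_force: 1.3
```

Run:
```python
from h import *
go((-.045,-.04,.15))
im,d=read_camera("wrist");cv2.imwrite("pics/w2.png",im)
```

```text
t 3.58 feeder [-0.1598  0.0381] z 0.0532 roll err 0.03 F [ 2.8 -0.7  2.3] w 0.001
(-0.045, -0.04, 0.15) [-0.1148 -0.0782 -0.0968]
```

View pics/w2.png

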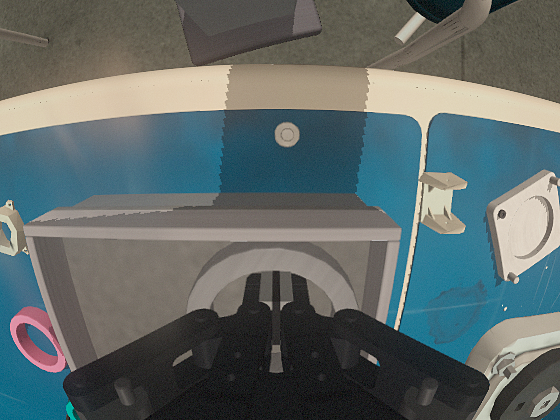

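step_arm:
  commands:
    - {"fingers":1,"dx":-0.012,"dy":0,"dz":0,"roll":0}
    - {"fingers":1,"dx":-0.012,"dy":0,"dz":-0.05,"roll":0}
    - {"fingers":1,"dx":-0.015,"dy":0,"dz":-0.097,"roll":0}
    - {"fingers":1,"dx":-0.06,"dy":-0.04,"dz":-0.097,"roll":0}
    - {"fingers":1,"dx":-0.113,"dy":-0.079,"dz":-0.097,"roll":0}
    - {"fingers":1,"dx":-0.113,"dy":-0.079,"dz":-0.097,"roll":0}
    - {"fingers":1,"dx":-0.113,"dy":-0.079,"dz":-0.097,"roll":0}

```text
time: 4.5
tool_pos: [0.5291, -0.1265, 0.1491]
tcp_rot: [-0.409, -3.112, -0.001]
wrist_force: [-0.1, 0.7, -0.5]
width: 0.001
grip_force: 0.0
```

```bash
cat >> h.py <<'E'
def wcloud():
    c=calibration("wrist");im,d=read_camera("wrist");K=np.array(c["intrinsics"]);T=np.linalg.inv(np.array(c["world_to_cam"]))
    v,u=np.mgrid[:d.shape[0],:d.shape[1]];a=(u-K[0,2])/K[0,0];b=(v-K[1,2])/K[1,1];t=np.hypot(a,b)+1e-9;k=np.tan(t)/t
    P=np.stack([a*k*d,-b*k*d,-d,np.ones_like(d)],-1)@T.T
    P=P[...,:3];F=w2f(P);m=(d>0)&(t<1.3)&(P[...,2]>.060)&(P[...,2]<.0715)&(abs(F[...,1])<.081)&(F[...,0]>-.187)&(F[...,0]<.12)
    m&=~((F[...,0]>-.006)&(abs(F[...,1])>.034))
    return im,F[m],P[m]
E
python3 - <<'E'
from h import *
go((-.045,-.04,.055))
im,F,P=wcloud();cv2.imwrite("pics/w3.png",im)
for p,r in ((F[F[:,0]<-.09],(.038,.006)),(F[F[:,0]>-.085],(.0295,.0045))):
  if len(p)>20:print(len(p),p.min(0),p.max(0),fit(p,r))
E
```

```text
t 4.5 feeder [-0.0464 -0.041 ] z 0.1491 roll err -0.04 F [-0.1  0.7 -0.5] w 0.001
(-0.045, -0.04, 0.055) [-0.0017  0.0009  0.0941]
5293 [-0.18464001 -0.00804891] [-0.09727955  0.07946389] (array([-0.14075825,  0.03493266]), np.float64(0.0009758971847738037))
2997 [-0.08019265 -0.07299941] [0.00457236 0.02112456] (array([-0.04724368, -0.03986666]), np.float64(0.0014194645007297234))
```

step_arm:
  commands:
    - {"fingers":1,"dx":0,"dy":0,"dz":0.05,"roll":0}
    - {"fingers":1,"dx":0,"dy":0,"dz":0.08,"roll":0}
    - {"fingers":1,"dx":0,"dy":0,"dz":0.094,"roll":0}
    - {"fingers":1,"dx":0,"dy":0.01,"dz":0.094,"roll":0}
    - {"fingers":1,"dx":0,"dy":0.02,"dz":0.094,"roll":0}
    - {"fingers":1,"dx":0,"dy":0.03,"dz":0.094,"roll":0}
    - {"fingers":1,"dx":0,"dy":0.04,"dz":0.094,"roll":0}
    - {"fingers":1,"dx":0,"dy":0.048,"dz":0.094,"roll":0}

```text
time: 5.55
tool_pos: [0.5431, -0.0799, 0.0575]
tcp_rot: [0.406, 3.113, -0.001]
wrist_force: [-0.4, -3.3, 5.7]
width: -0.003
grip_force: 2.7
```

step_arm:
  commands:
    - {"fingers":1,"dx":0,"dy":0,"dz":0,"roll":0}
    - {"fingers":1,"dx":-0.006,"dy":-0.008,"dz":0,"roll":0}
    - {"fingers":1,"dx":-0.011,"dy":-0.008,"dz":0,"roll":0}
    - {"fingers":1,"dx":-0.015,"dy":-0.008,"dz":0,"roll":0}
    - {"fingers":1,"dx":-0.015,"dy":-0.008,"dz":0,"roll":0}

```text
time: 6.18
tool_pos: [0.5544, -0.0918, 0.056]
tcp_rot: [-0.408, -3.114, -0.0]
wrist_force: [0.4, -0.1, 0.3]
width: 0.0
grip_force: 0.0
```

```bash
python3 -c "
from h import *
go((-.09,0,.15))"
```

```text
t 6.17 feeder [-0.0308 -0.0009] z 0.056 roll err 0.01 F [ 0.4 -0.1  0.3] w 0.0
(-0.09, 0, 0.15) [ 0.0592  0.0009 -0.094 ]
```

Now lift, move behind, and look with the fingers half set.

step_arm:
  commands:
    - {"fingers":1,"dx":0.003,"dy":0,"dz":-0.05,"roll":0}
    - {"fingers":1,"dx":0.005,"dy":0,"dz":-0.094,"roll":0}
    - {"fingers":0.45,"dx":0.04,"dy":0.001,"dz":-0.094,"roll":0}
    - {"fingers":0.45,"dx":0.06,"dy":0.001,"dz":-0.094,"roll":0}
    - {"fingers":0.45,"dx":0.06,"dy":0.001,"dz":-0.094,"roll":0}
    - {"fingers":0.45,"dx":0.06,"dy":0.001,"dz":-0.094,"roll":0}

```text
time: 6.92
tool_pos: [0.4973, -0.0754, 0.1505]
tcp_rot: [0.407, 3.114, -0.0]
wrist_force: [1.0, -0.3, 0.3]
width: 0.274
grip_force: 0.0
```

Run:
```python
from h import *
go((-.09,0,.057))
im,F,P=wcloud();cv2.imwrite("pics/w4.png",im)
for p,r in ((F[F[:,0]<-.09],(.038,.006)),(F[(F[:,0]>-.085)&(F[:,0]<-.005)],(.0295,.0045))):
  if len(p)>20:print(len(p),p.min(0),p.max(0),fit(p,r))
```

```text
t 6.92 feeder [-0.0903  0.0003] z 0.1505 roll err 0.04 F [ 1.  -0.3  0.3] w 0.274
(-0.09, 0, 0.057) [-0.0002 -0.0003  0.0935]
5535 [-0.18460825 -0.00754522] [-0.0966949   0.07917423] (array([-0.14124517,  0.03537378]), np.float64(0.0009565710411158328))
1684 [-0.07703465 -0.03691987] [-0.01011546  0.02663371] (array([-0.04414608, -0.00486152]), np.float64(0.0007205141540248939))
```

View pics/w4.png

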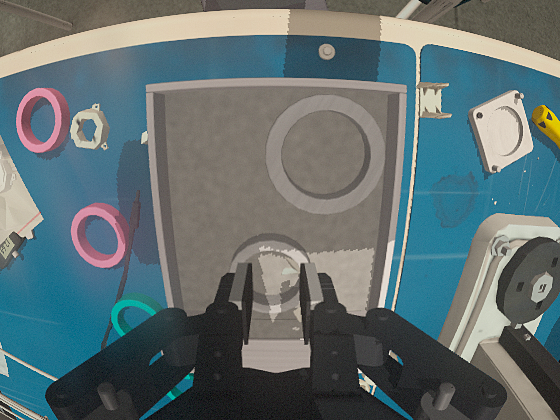

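step_arm:
  commands:
    - {"fingers":1,"dx":-0.03,"dy":-0.005,"dz":0,"roll":0}
    - {"fingers":1,"dx":-0.046,"dy":-0.005,"dz":0,"roll":0}
    - {"fingers":1,"dx":-0.046,"dy":-0.005,"dz":0.03,"roll":0}
    - {"fingers":1,"dx":-0.046,"dy":-0.005,"dz":0.07,"roll":0}
    - {"fingers":1,"dx":-0.046,"dy":-0.005,"dz":0.097,"roll":0}
    - {"fingers":1,"dx":-0.046,"dy":-0.005,"dz":0.097,"roll":0}
    - {"fingers":-0.2,"dx":-0.046,"dy":-0.005,"dz":0.097,"roll":0}
    - {"fingers":-0.2,"dx":-0.046,"dy":-0.005,"dz":0.097,"roll":0}
  squeeze: 20

```text
time: 7.98
tool_pos: [0.5407, -0.0921, 0.0545]
tcp_rot: [0.407, 3.113, -0.0]
wrist_force: [-0.4, 0.1, -1.2]
width: 0.282
grip_force: 19.2
```

step_arm:
  commands:
    - {"fingers":-0.2,"dx":0,"dy":0,"dz":0,"roll":0}
    - {"fingers":-0.2,"dx":0,"dy":0,"dz":0,"roll":0}
    - {"fingers":-0.2,"dx":-0.005,"dy":0.002,"dz":0,"roll":0}
    - {"fingers":-0.2,"dx":-0.009,"dy":0.004,"dz":0,"roll":0}
    - {"fingers":-0.2,"dx":-0.013,"dy":0.005,"dz":0,"roll":0}
    - {"fingers":-0.2,"dx":-0.013,"dy":0.005,"dz":0,"roll":0}

```text
time: 8.72
tool_pos: [0.5539, -0.0905, 0.0541]
tcp_rot: [0.407, 3.115, -0.0]
wrist_force: [-2.5, 1.1, 5.4]
width: 0.287
grip_force: 20.3
```

```bash
python3 -c "
from h import *
go((-.08,0,.15))"
```

```text
t 8.72 feeder [-0.0316  0.0002] z 0.0541 roll err 0.04 F [-2.5  1.1  5.4] w 0.287
(-0.08, 0, 0.15) [ 0.0483 -0.0002 -0.0959]
```

step_arm:
  commands:
    - {"fingers":1,"dx":0,"dy":0,"dz":0,"roll":0}
    - {"fingers":1,"dx":0,"dy":0,"dz":0,"roll":0}
    - {"fingers":1,"dx":0,"dy":0,"dz":-0.05,"roll":0}
    - {"fingers":0.5,"dx":0,"dy":0,"dz":-0.09,"roll":0}
    - {"fingers":0.5,"dx":0.051,"dy":0,"dz":-0.096,"roll":0}
    - {"fingers":0.5,"dx":0.051,"dy":0,"dz":-0.096,"roll":0}
    - {"fingers":0.5,"dx":0.051,"dy":0,"dz":-0.096,"roll":0}

```text
time: 9.6
tool_pos: [0.5045, -0.0773, 0.1493]
tcp_rot: [0.407, 3.114, -0.0]
wrist_force: [0.5, -1.0, 0.3]
width: 0.253
grip_force: 0.0
```

Run:
```python
from h import *
go((-.082,0,.052))
im,F,P=wcloud();cv2.imwrite("pics/w5.png",im)
for p,r in ((F[F[:,0]<-.09],(.038,.006)),(F[(F[:,0]>-.085)&(F[:,0]<-.012)],(.0295,.0045))):
  if len(p)>20:print(len(p),p.min(0),p.max(0),fit(p,r))
```

```text
t 9.6 feeder [-0.0828  0.0003] z 0.1493 roll err 0.04 F [ 0.5 -1.   0.3] w 0.253
(-0.082, 0, 0.052) [-0.0006 -0.0003  0.0973]
5631 [-0.18478513 -0.00748471] [-0.0965216   0.07942014] (array([-0.14116066,  0.03539269]), np.float64(0.0009624327202165836))
858 [-0.06477645 -0.03156828] [-0.01208896  0.03227897] (array([-3.16927064e-02,  1.73902168e-05]), np.float64(0.000729365703375254))
```

step_arm:
  commands:
    - {"fingers":0.5,"dx":0,"dy":0,"dz":0.05,"roll":0}
    - {"fingers":0.5,"dx":0,"dy":0,"dz":0.08,"roll":0}
    - {"fingers":0.5,"dx":0,"dy":0,"dz":0.096,"roll":0}
    - {"fingers":0.5,"dx":0,"dy":0,"dz":0.096,"roll":0}
    - {"fingers":0.5,"dx":-0.008,"dy":0,"dz":0.096,"roll":0}
    - {"fingers":0.5,"dx":-0.012,"dy":0,"dz":0.096,"roll":0}

```text
time: 10.4
tool_pos: [0.5179, -0.0808, 0.0548]
tcp_rot: [0.407, 3.112, -0.0]
wrist_force: [-1.6, 0.4, 1.0]
width: 0.254
grip_force: 0.6
```

```bash
python3 -c "
from h import *
go((-.036,0,.053))"
```

```text
t 10.4 feeder [-0.0689  0.0003] z 0.0548 roll err 0.03 F [-1.6  0.4  1. ] w 0.254
(-0.036, 0, 0.053) [-0.0329 -0.0003  0.0019]
```

step_arm:
  commands:
    - {"fingers":0.5,"dx":-0.034,"dy":0,"dz":0.001,"roll":0}
    - {"fingers":0.5,"dx":-0.034,"dy":0,"dz":0.001,"roll":0}
    - {"fingers":0.5,"dx":-0.036,"dy":0,"dz":0.001,"roll":0}

```text
time: 10.78
tool_pos: [0.5506, -0.0896, 0.0527]
tcp_rot: [-0.407, -3.115, 0.0]
wrist_force: [-0.5, -1.0, 0.1]
width: 0.249
grip_force: 0.0
```

Run:
```python
from h import *
go((-.07,0,.055),(.06,0,.17))
for n in("top","scene"):
    im,F,P=rings(n);
    p=F[F[:,0]>.027]
    print(n,len(p),p.max(0) if len(p) else 0,p.min(0) if len(p) else 0,fit(p,(.0295,.0045)) if len(p)>20 else 0)
```

```text
t 10.78 feeder [-0.0351  0.0002] z 0.0527 roll err 0.03 F [-0.5 -1.   0.1] w 0.249
(-0.07, 0, 0.055) [ 0.0349 -0.0002 -0.0023]
(0.06, 0, 0.17) [-0.0951 -0.0003 -0.1173]
top 0 0 0 0
scene 2 [0.05065963 0.00074592] [ 0.05025414 -0.00418619] 0
```

step_arm:
  commands:
    - {"fingers":1,"dx":0.03,"dy":0,"dz":-0.05,"roll":0}
    - {"fingers":1,"dx":0.03,"dy":0,"dz":-0.11,"roll":0}
    - {"fingers":1,"dx":-0.03,"dy":0,"dz":-0.12,"roll":0}
    - {"fingers":1,"dx":-0.09,"dy":0,"dz":-0.12,"roll":0}
    - {"fingers":1,"dx":-0.09,"dy":0,"dz":-0.12,"roll":0}
    - {"fingers":1,"dx":-0.09,"dy":0,"dz":-0.12,"roll":0}

```text
time: 11.62
tool_pos: [0.6362, -0.1124, 0.1712]
tcp_rot: [-0.407, -3.112, -0.0]
wrist_force: [-0.8, -0.1, 0.5]
width: 0.001
grip_force: 0.0
```

Run:
```python
from h import *
go((.048,0,.07))
im,F,P=wcloud();cv2.imwrite("pics/w6.png",im)
p=F[F[:,0]>-.02];print(len(p),fit(p,(.0295,.0045)),p.max(0),p.min(0))
for n in("scene",):
    im,F,P=rings(n);p=F[F[:,0]>.0];print(len(p),p.max(0),p.min(0))
```

```text
t 11.62 feeder [0.0535 0.0003] z 0.1712 roll err 0.03 F [-0.8 -0.1  0.5] w 0.001
(0.048, 0, 0.07) [ 0.0052 -0.0003  0.1012]
913 (array([1.59146342e-02, 2.49074731e-05]), np.float64(0.0006373272948875359)) [0.05038561 0.02708016] [-0.01766892 -0.02645543]
24 [0.09642189 0.03350649] [ 0.00041959 -0.03194203]
```

View pics/w6.png

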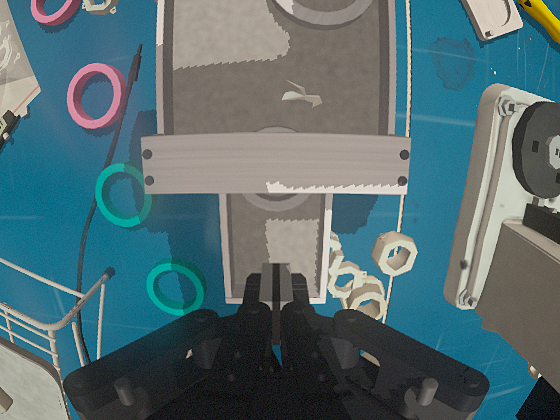

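step_arm:
  commands:
    - {"fingers":1,"dx":0.009,"dy":0,"dz":0.05,"roll":0}
    - {"fingers":1,"dx":0.009,"dy":0,"dz":0.085,"roll":0}
    - {"fingers":1,"dx":0.009,"dy":0,"dz":0.1,"roll":0}
    - {"fingers":1,"dx":0.009,"dy":0,"dz":0.106,"roll":0}
    - {"fingers":1,"dx":0.009,"dy":0,"dz":0.108,"roll":0}
    - {"fingers":1,"dx":0.009,"dy":0,"dz":0.108,"roll":0}

```text
time: 12.48
tool_pos: [0.6304, -0.1107, 0.0661]
tcp_rot: [0.407, 3.112, -0.0]
wrist_force: [-1.5, -0.5, 2.6]
width: 0.005
grip_force: 1.7
```

step_arm:
  commands:
    - {"fingers":1,"dx":0,"dy":0,"dz":0.003,"roll":0}
    - {"fingers":1,"dx":0,"dy":0,"dz":0.005,"roll":0}
    - {"fingers":1,"dx":0,"dy":0,"dz":0.005,"roll":0}

```text
time: 12.85
tool_pos: [0.6324, -0.1112, 0.0659]
tcp_rot: [0.406, 3.108, -0.001]
wrist_force: [-7.0, 1.0, 23.5]
width: -0.0
grip_force: 11.5
```

step_arm:
  commands:
    - {"fingers":1,"dx":-0.006,"dy":0,"dz":0,"roll":0}
    - {"fingers":1,"dx":-0.012,"dy":0,"dz":0,"roll":0}
    - {"fingers":1,"dx":-0.018,"dy":0,"dz":0,"roll":0}
    - {"fingers":1,"dx":-0.024,"dy":0,"dz":0,"roll":0}
    - {"fingers":1,"dx":-0.03,"dy":0,"dz":0,"roll":0}

```text
time: 13.48
tool_pos: [0.6586, -0.1183, 0.0595]
tcp_rot: [0.407, 3.114, -0.0]
wrist_force: [0.5, -0.2, -0.5]
width: 0.001
grip_force: 0.0
```

```bash
python3 -c "
from h import *
go((.1,0,.15))"
```

```text
t 13.47 feeder [0.0767 0.0003] z 0.0595 roll err 0.03 F [ 0.5 -0.2 -0.5] w 0.001
(0.1, 0, 0.15) [-0.0234 -0.0003 -0.0905]
```

step_arm:
  commands:
    - {"fingers":1,"dx":-0.002,"dy":0,"dz":-0.05,"roll":0}
    - {"fingers":1,"dx":0.01,"dy":0,"dz":-0.1,"roll":0}
    - {"fingers":1,"dx":0.01,"dy":0,"dz":-0.11,"roll":0}
    - {"fingers":1,"dx":0.01,"dy":0,"dz":-0.11,"roll":0}

```text
time: 13.98
tool_pos: [0.649, -0.1158, 0.1699]
tcp_rot: [0.407, 3.113, -0.0]
wrist_force: [-0.6, 0.4, -0.4]
width: -0.001
grip_force: 0.0
```

```bash
cat > m.py <<'E'
from h import *
go((.048,0,.053),(0,0,.15))
im,F,P=wcloud();cv2.imwrite("pics/w_%d.png"%(read_state()["time"]*100),im)
p=F[(F[:,0]>-.025)];print(len(p),fit(p,(.0295,.0045)),p.max(0),p.min(0))
E
python3 m.py
```

```text
t 13.97 feeder [0.0668 0.0003] z 0.1699 roll err 0.03 F [-0.6  0.4 -0.4] w -0.001
(0.048, 0, 0.053) [ 0.019  -0.0003  0.1168]
(0, 0, 0.15) [ 0.0668 -0.0003  0.0197]
912 (array([0.01446371, 0.00013569]), np.float64(0.0006301039109342929)) [0.04832352 0.02802699] [-0.01858754 -0.02754625]
```

step_arm:
  commands:
    - {"fingers":1,"dx":0,"dy":0,"dz":0.05,"roll":0}
    - {"fingers":1,"dx":0,"dy":0,"dz":0.1,"roll":0}
    - {"fingers":1,"dx":0,"dy":0,"dz":0.116,"roll":0}
    - {"fingers":1,"dx":0.01,"dy":0,"dz":0.116,"roll":0}
    - {"fingers":1,"dx":0.018,"dy":0,"dz":0.116,"roll":0}
    - {"fingers":1,"dx":0.025,"dy":0,"dz":0.116,"roll":0}
    - {"fingers":1,"dx":0.029,"dy":0,"dz":0.116,"roll":0}
    - {"fingers":1,"dx":0.029,"dy":0,"dz":0.116,"roll":0}

```text
time: 15.02
tool_pos: [0.6224, -0.1087, 0.0547]
tcp_rot: [0.407, 3.11, -0.001]
wrist_force: [4.7, -2.2, -1.2]
width: -0.003
grip_force: 0.0
```

```bash
python3 -c "
from h import *
go((.045,0,.16),(-.085,0,.16))"
```

```text
t 15.03 feeder [0.0392 0.0003] z 0.0547 roll err 0.02 F [ 4.7 -2.2 -1.2] w -0.003
(0.045, 0, 0.16) [-0.0063 -0.0003 -0.1052]
(-0.085, 0, 0.16) [ 0.1237 -0.0002 -0.106 ]
```

step_arm:
  commands:
    - {"fingers":1,"dx":-0.006,"dy":0,"dz":-0.05,"roll":0}
    - {"fingers":1,"dx":-0.006,"dy":0,"dz":-0.106,"roll":0}
    - {"fingers":0.5,"dx":0.05,"dy":0,"dz":-0.106,"roll":0}
    - {"fingers":0.5,"dx":0.11,"dy":0,"dz":-0.106,"roll":0}
    - {"fingers":0.5,"dx":0.122,"dy":0,"dz":-0.106,"roll":0}
    - {"fingers":0.5,"dx":0.122,"dy":0,"dz":-0.07,"roll":0}
    - {"fingers":0.5,"dx":0.122,"dy":0,"dz":-0.03,"roll":0}
    - {"fingers":0.5,"dx":0.122,"dy":0,"dz":0,"roll":0}

```text
time: 16.02
tool_pos: [0.5027, -0.0768, 0.0524]
tcp_rot: [0.407, 3.115, -0.0]
wrist_force: [-0.9, 0.9, -0.5]
width: 0.248
grip_force: 0.0
```

step_arm:
  commands:
    - {"fingers":0.5,"dx":0,"dy":0,"dz":0,"roll":0}
    - {"fingers":0.5,"dx":0,"dy":0,"dz":0,"roll":0}

```text
time: 16.27
tool_pos: [0.5038, -0.0771, 0.0545]
tcp_rot: [0.407, 3.113, -0.0]
wrist_force: [1.1, 0.5, 0.6]
width: 0.249
grip_force: 0.0
```

```bash
python3 -c "
from h import *
go((-.032,0,.053))"
```

```text
t 16.27 feeder [-0.0835  0.0003] z 0.0545 roll err 0.03 F [1.1 0.5 0.6] w 0.249
(-0.032, 0, 0.053) [-0.0515 -0.0003  0.0016]
```

step_arm:
  commands:
    - {"fingers":0.5,"dx":-0.051,"dy":0,"dz":0,"roll":0}
    - {"fingers":0.5,"dx":-0.051,"dy":0,"dz":0,"roll":0}
    - {"fingers":0.5,"dx":-0.051,"dy":0,"dz":0,"roll":0}

```text
time: 16.65
tool_pos: [0.5522, -0.09, 0.0545]
tcp_rot: [0.407, 3.113, -0.0]
wrist_force: [-1.1, 0.4, -0.6]
width: 0.25
grip_force: 0.0
```

step_arm:
  commands:
    - {"fingers":1,"dx":0.02,"dy":0,"dz":-0.05,"roll":0}
    - {"fingers":1,"dx":0.02,"dy":0,"dz":-0.11,"roll":0}
    - {"fingers":1,"dx":-0.04,"dy":0,"dz":-0.117,"roll":0}
    - {"fingers":1,"dx":-0.1,"dy":0,"dz":-0.117,"roll":0}
    - {"fingers":1,"dx":-0.1,"dy":0,"dz":-0.117,"roll":0}
    - {"fingers":1,"dx":-0.1,"dy":0,"dz":-0.117,"roll":0}

```text
time: 17.4
tool_pos: [0.647, -0.1152, 0.1701]
tcp_rot: [-0.407, -3.114, -0.0]
wrist_force: [-0.4, 0.7, 0.1]
width: 0.002
grip_force: 0.0
```

```bash
python3 m.py
```

```text
t 17.4 feeder [0.0646 0.0003] z 0.1701 roll err 0.03 F [-0.4  0.7  0.1] w 0.002
(0.048, 0, 0.053) [ 0.0164 -0.0003  0.1171]
(0, 0, 0.15) [ 0.0646 -0.0002  0.0202]
1370 (array([ 0.03261534, -0.00098304]), np.float64(0.0006976056939921899)) [0.06704939 0.03230183] [ 0.03321575 -0.03394882]
```

step_arm:
  commands:
    - {"fingers":1,"dx":0.0245,"dy":0,"dz":0.04,"roll":0}
    - {"fingers":1,"dx":0.0245,"dy":0,"dz":0.08,"roll":0}
    - {"fingers":1,"dx":0.0245,"dy":0,"dz":0.1,"roll":0}
    - {"fingers":1,"dx":0.0245,"dy":0,"dz":0.116,"roll":0}
    - {"fingers":1,"dx":0.0245,"dy":0,"dz":0.116,"roll":0}

```text
time: 18.08
tool_pos: [0.6241, -0.1091, 0.0538]
tcp_rot: [-0.407, -3.114, -0.0]
wrist_force: [0.1, -0.3, -0.3]
width: 0.001
grip_force: 0.0
```

```bash
python3 -c "
from h import *
go((.065,0,.053))"
```

```text
t 18.07 feeder [0.041  0.0003] z 0.0538 roll err 0.03 F [ 0.1 -0.3 -0.3] w 0.001
(0.065, 0, 0.053) [-0.024  -0.0003  0.0007]
```

In the hole. Drag forward, settle, lift.

step_arm:
  commands:
    - {"fingers":1,"dx":-0.01,"dy":0,"dz":0,"roll":0}
    - {"fingers":1,"dx":-0.018,"dy":0,"dz":0,"roll":0}
    - {"fingers":1,"dx":-0.025,"dy":0,"dz":0,"roll":0}
    - {"fingers":1,"dx":-0.032,"dy":0,"dz":0,"roll":0}
    - {"fingers":1,"dx":-0.036,"dy":0,"dz":0,"roll":0}
    - {"fingers":1,"dx":-0.036,"dy":0,"dz":0,"roll":0}
    - {"fingers":1,"dx":-0.03,"dy":0,"dz":0,"roll":0}
    - {"fingers":1,"dx":-0.03,"dy":0,"dz":-0.04,"roll":0}

```text
time: 19.08
tool_pos: [0.6491, -0.116, 0.0899]
tcp_rot: [-0.406, -3.105, -0.001]
wrist_force: [0.0, -0.8, -0.3]
width: 0.0
grip_force: 0.0
```

step_arm:
  commands:
    - {"fingers":1,"dx":0,"dy":0,"dz":-0.06,"roll":0}
    - {"fingers":1,"dx":0,"dy":0,"dz":-0.1,"roll":0}
    - {"fingers":1,"dx":0,"dy":0,"dz":-0.1,"roll":0}

```text
time: 19.45
tool_pos: [0.6565, -0.1175, 0.2001]
tcp_rot: [0.406, 3.105, -0.001]
wrist_force: [0.1, -0.8, -0.6]
width: 0.001
grip_force: 0.0
```

```bash
python3 m.py
python3 - <<'E'
from h import *
im,F,P=rings("top");p=F[F[:,0]<-.09];print("large",len(p),fit(p,(.038,.006)) if len(p)>30 else 0)
cv2.imwrite("pics/end.png",im)
E
```

```text
t 19.45 feeder [0.0744 0.0005] z 0.2001 roll err 0.04 F [ 0.1 -0.8 -0.6] w 0.001
(0.048, 0, 0.053) [ 0.0279 -0.0006  0.1468]
(0, 0, 0.15) [ 0.0749 -0.0005  0.0493]
2171 (array([0.06424575, 0.00071301]), np.float64(0.0007376898719529605)) [0.09812808 0.03394905] [ 0.03132163 -0.03308297]
large 397 (array([-0.14199804,  0.0354039 ]), np.float64(0.0008582414080654886))
```

View pics/end.png

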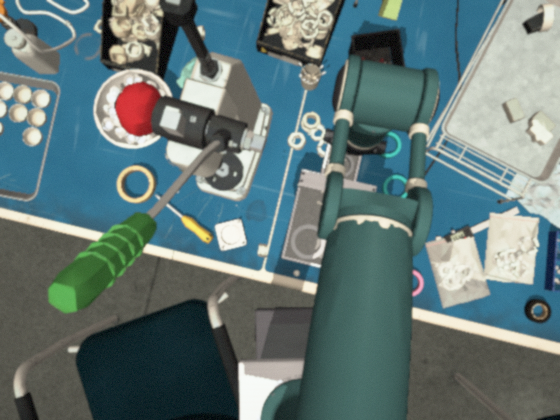

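```bash
python3 -c "
from workcell import *
print(finish_job())"
```

```text
the job is handed in; nothing more can be done
None
```

The job is handed in: my last measurement before hand-in put the small ring in the lane at feeder (64, 1) mm and the large ring at the rear of the chamber at (-142, 35) mm. Both are inside the required limits, the nest and screwdriver are where they were, and the gripper was lifted clear after about 19.5 s; the judge's verdict was not returned.

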